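# Set up a tacking jig: seat the blank, fold the leaf over

### The job

In the tacking jig on the welding table, push the loose steel blank along its channel until it is fully home against the end stop. Then flip the jig's hinged aluminium leaf over its spine, pressing it down until it lies flat on the rails over the blank. Only push and press with the fingers: do not take the leaf between the fingers, do not lift the blank, and leave the other things on the table where they are; finish with the robot clear of everything.

Things in the scene. Friction and masses are not known exactly. Their poses are not given: they have to be found in the camera images.
- jig: Tacking jig, fixed to the table: steel base plate 170 (x) x 230 (y) x 12 mm. Origin on the table surface under the plate's centre; x runs along the spine, away from the robot, y to the left, z up; turned up to 0.45 rad either way. Hinge axis (spine) parallel to x at y = 0, 27 mm above the table; spine lugs at x = +/-66 mm reach 40 mm high. Nest on the right (y negative), leaf on the left.
- stop (a point): Middle of the end stop's face (jig x = +50, y = -65 mm), at the channel floor, 12 mm above the table; axes as the jig's. The nest is a channel along jig x, 54 mm wide between two rails (8 mm wide, jig x -55 to +55 mm); tops of rails and stop are 24 mm above the table. The channel is open at its near end (x negative).
- blank_c (a point): Centre of the loose steel blank, a plain plate 60 (x) x 50 (y) x 10 mm thick, about 0.24 kg, lying flat in the channel, 20 to 45 mm short of the stop at the start. Seated home, this point is 30 mm before the stop's face, at jig x = +20, y = -65 (+/-2), z = 17 mm. Pushing it along takes about 1 to 3 N.
- leaf (a joint): Angle of the leaf about the spine, rad: 0 = flat out to the left (jig y positive), 1.57 = upright, 3.14 = flat over the nest, on the rails, its stop. Starts half raised on the left, 0.4 to 0.75. The hinge is stiff: the leaf stays at any angle and never falls by itself; turning it takes up to about 0.27 Nm (2 to 3 N at the free edge).
- leaf_edge (a point): Middle of the leaf's free edge. Flat aluminium plate 116 mm wide (along the spine), 4 mm thick, 125 mm from hinge axis to free edge, which has a rolled bead 8 mm in diameter. Below the raised leaf are only the flat base plate (top 12 mm above the table, to 115 mm from the spine), then bare table.
- hammer: Hammer lying on the table to the right of the jig; loose, to be left alone (origin at its underside).
- brush: Wire brush lying on the table to the left of the jig; loose, to be left alone (origin at its underside).
- bracket: Small bent steel angle bracket, 50 x 60 x 50 mm high, beyond the jig; loose, to be left alone (origin at its underside).
- tube: Offcut of square steel tube, 40 x 80 x 40 mm high, beyond the jig; loose, to be left alone (origin at its underside).
- pin: Upright steel drift pin, 60 mm high, head 26 mm wide, near the jig's near left corner; loose, to be left alone (origin at its underside).
- spray: Aerosol can, 64 mm across, 170 mm high, beyond the jig to the left; loose, to be left alone (origin at its underside).
- square: L-shaped grey holding square, legs 90 mm, 16 mm high, beyond the jig to the right; loose, to be left alone (origin at its underside).

How it is judged:
On the way, in this order (a step that is already met when the one before it is completed fails the run):
1. the blank is home against the stop while the leaf is still open on the left (x of blank_c in the frame of jig above 0.017 m and z of blank_c in the frame of jig below 0.022 m and angle between blank_c's own z axis and vertical below 0.1 rad and value of joint leaf below 1.4 rad), for 0.2 s.
2. the leaf is over the spine, past upright (value of joint leaf above 1.8 rad), for 0.1 s.
At the end, for the whole second after the job is handed in: The blank lies flat in the nest within 3 mm of the end stop, and the leaf lies flat over it within 0.08 rad of its stop on the rails, at rest (x of blank_c in the frame of jig above 0.017 m and z of blank_c in the frame of jig below 0.022 m and angle between blank_c's own z axis and vertical below 0.1 rad and value of joint leaf above 3.06 rad and velocity of joint leaf below 0.05 rad/s); the robot touches nothing.
It fails at once if the leaf is taken between the fingers (the grasp point lies inside the leaf while they touch it) (contact force between the fingers and leaf above 0.5 N and z of the grasp point in the frame of leaf_edge between -0.004 and 0.004 m and y of the grasp point in the frame of leaf_edge between -0.115 and 0.006 m and x of the grasp point in the frame of leaf_edge between -0.064 and 0.064 m).
It fails at once if the blank is lifted or tipped (more than 12 mm up, or 0.35 rad) (z of blank_c in the frame of jig above 0.029 m or angle between blank_c's own z axis and vertical above 0.35 rad).
It fails at once if the leaf is folded past upright before the blank is home (value of joint leaf above 1.6 rad and x of blank_c in the frame of jig below 0.014 m).
It fails at once if one of the other things is moved more than 25 mm (distance of any of hammer, brush, bracket, tube, pin, spray, square from where it was at the start of the episode above 0.025 m).
It also fails if it takes over 54 s, if anything falls off the work surface, if the arm or the gripper's body presses on something with over 40 N, if the wrist force passes 120 N, or if a joint passes its speed limit or range.

### The arm

A 6-joint arm with a two-finger parallel gripper is mounted at the origin on the work surface. World frame = base frame: x ahead of the robot, y to its left, z up, the work surface at z = 0. Lengths are in m, angles in rad, forces in N, time in s.
With the tool pointing down it reaches from about 0.35 to 0.775 m from the base axis. Payload 5.5 kg.
Tool frame: the origin (TCP) lies midway between the tips of the shut fingers; the grasp point (between the pads) lies 19 mm behind it; z points along the fingers, y is the direction in which the jaws open and shut (so a half turn about z gives the same grasp; the last joint's range is limited). The gripper opens to 85 mm and grips with 20 to 120 N. Pads are 22 mm wide; open, the fingers measure 114 mm over their backs; the gripper's body (76 mm by 85 mm) begins 54 mm behind the grasp point. The pads swing forward as they close: fully open they stand 13 mm farther back than shut.
Start: joints at [0.973, 0.313, 0.046, 1.304, 0, 1.431], TCP at [0.254, 0.516, 0.231] pointing down, gripper open.
Joint ranges: [-2.76, 2.76], [-0.86, 1.69], [-1.03, 1.26], [-2.2, 2.34], [-1.47, 1.5], [-3.14, 3.14]. Speed limits (rad/s): [2.57, 2.57, 3.14, 3.14, 3.14, 3.14].

### API

Orientations are given as a unit quaternion [w, x, y, z].
In Python, from workcell import env gives the robot as it stands.
- The arm moves only by the shell command python3 -m pendant 'ROWS' [FORCE]. ROWS is JSON, a list of rows, each a list of 3 entries, a list of its own where there are three numbers: the shift along the tool's x, y, z each as a share of 20 mm, from -1 to 1, then the turn about the tool's z as a share of 6 degrees, from -1 to 1, then the closure, from -1 (fully open) to 1 (shut). In form: [[[tx, ty, tz], turn, claw], ...]. A call has 1 to 12 rows; each row shifts and turns the commanded pose from where the row before left it, along the tool's axes as they then stand; what a row does not reach is not made up. A row lasts 1/8 s, in which the tool goes at most 62.5 mm and 10.7 degrees, less where a joint would pass 70% of its speed; a pose out of reach is approached as far as the arm can. A call with a number of a shift or a turn outside -1 to 1 is refused whole. A call with a gripper value outside its range is refused whole. The fingers move at their own pace and stop on an object; FORCE is the grip in N (left out, the last holds). Time passes only in rows, so rows that do not move let the fingers close. It gives the time, the measured TCP pose, the force and the opening at its end, in the units of the state.
- env.get_state(): the state, without advancing time (a new reading comes with each control period).
- env.read_camera(name): name is "side" or "top" or "wrist"; returns a dict with "color" (480x640x3 uint8, blue, green, red), "mtx" (3x3 intrinsics, pixels), "k1" (the pictures are not rectified: a ray, as slopes to the right and down, at radius r is drawn at 1 + k1 r^2 times it, then the intrinsics apply), "view" (4x4, takes a point from world to camera coordinates). Camera axes: x right, y down, z forward; pixel columns grow to the right and rows downward; lengths in m; the calibration is good to about 2 mm. A picture is of the moment at which its call begins. There is no depth.
- env.hand_in(): hands the job in, once; it reports no verdict.
Trained networks look in the newest picture that a camera, given by its name, has taken for a name from the list of things; names that differ only in an ending like _2 or _b are one class to them, and where a whole thing is asked for, a point or a joint stands for the part that bears it (a point fixed in the world has none). Each returns a list of dicts, best first, with "p" (0 to 1); they miss things now and then, are a little off and sometimes report something else, mostly with a low value. They report only what shows in the picture. A call takes as long as a camera call.
- env.boxes_of(camera, thing): "location" ([column, row] in pixels, amid what is visible of it).
- env.cut_out(camera, thing): "region" (480x640 bool, what is visible of it) and "location" ([column, row] in pixels, amid what is visible of it).
The state is a dict: "clock": time; "joint_pos": joint angles; "qvel": joint speeds; "tau": joint torques, N m; "tcp_pos": TCP position; "orientation": TCP orientation; "wrist_force": force on the tool from outside, world axes, zero at the start; "ft_torque": the same for the moment, N m; "finger_gap": finger opening in m.
Only numpy, scipy, OpenCV 4.12 (cv2) and the standard library are available. Lean on these libraries where they do the work, as an engineer would, in place of code of your own. Each camera call takes 0.05 s, during which the arm holds its last target.

## Working session

There is one attempt and no reset: what is moved stays moved. The work goes in short steps, Python scripts to look and compute and a shell command to move; the robot and the scene stay as the last step left them, time stands still between calls to the robot, and variables do not carry over. Pictures are saved under pics/ and viewed, and the job is handed in when it is done.

```bash
ls; mkdir -p pics
cat > h.py <<'E'
import numpy as np, cv2
from workcell import env
def shot(n,f):
    im=env.read_camera(n); cv2.imwrite('pics/'+f,im['color']); return im
def unproj(im,px,z):
    K=np.array(im['mtx']);V=np.array(im['view']);k=im['k1']
    u=(px[0]-K[0,2])/K[0,0];v=(px[1]-K[1,2])/K[1,1]
    rd=np.hypot(u,v);r=rd
    for _ in range(30): r=rd/(1+k*r*r)
    s=r/rd if rd>0 else 1
    d=V[:3,:3].T@np.array([u*s,v*s,1]);o=-V[:3,:3].T@V[:3,3]
    return o+d*(z-o[2])/d[2]
def proj(im,P):
    K=np.array(im['mtx']);V=np.array(im['view']);k=im['k1']
    c=V[:3,:3]@np.asarray(P,float)+V[:3,3];u=c[0]/c[2];v=c[1]/c[2];f=1+k*(u*u+v*v)
    return np.array([K[0,0]*u*f+K[0,2],K[1,1]*v*f+K[1,2]])
E
python3 - <<'E'
from h import *
np.set_printoptions(precision=3,suppress=True)
for n in['top','side','wrist']:
    im=shot(n,n+'0.png'); print(n,-np.array(im['view'])[:3,:3].T@np.array(im['view'])[:3,3])
    for t in['jig','blank_c','leaf','hammer','brush','pin','spray','square','bracket','tube']:
        b=env.boxes_of(n,t)
        if b: print(t,[(np.round(x['location']),round(x['p'],2),unproj(im,x['location'],0.012)[:2]) for x in b[:2]])
print(env.get_state())
E
```

```text
pics
top [0.529 0.013 1.292]
jig [(array([324., 262.]), 0.75, array([0.529, 0.016])), (array([384., 195.]), 0.62, array([ 0.678, -0.125]))]
blank_c [(array([356., 254.]), 0.61, array([ 0.547, -0.057]))]
leaf [(array([307., 268.]), 0.84, array([0.518, 0.054]))]
hammer [(array([436., 225.]), 0.79, array([ 0.606, -0.239]))]
brush [(array([191., 273.]), 0.64, array([0.512, 0.317]))]
pin [(array([297., 322.]), 0.62, array([0.397, 0.079]))]
spray [(array([224., 206.]), 0.73, array([0.662, 0.238]))]
square [(array([386., 192.]), 0.69, array([ 0.684, -0.128]))]
bracket [(array([271., 210.]), 0.94, array([0.651, 0.133]))]
tube [(array([326., 195.]), 0.56, array([0.682, 0.008])), (array([353., 251.]), 0.51, array([ 0.554, -0.051]))]
side [ 0.316 -0.443  0.711]
jig [(array([295., 259.]), 0.74, array([0.53 , 0.032]))]
blank_c [(array([324., 289.]), 0.98, array([ 0.546, -0.051]))]
leaf [(array([284., 235.]), 0.55, array([0.538, 0.096]))]
hammer [(array([408., 363.]), 0.81, array([ 0.596, -0.236]))]
brush [(array([227., 174.]), 0.59, array([0.504, 0.31 ])), (array([283., 234.]), 0.26, array([0.538
[... 302 characters left out ...]

tube [(array([370., 235.]), 0.65, array([0.685, 0.016]))]
wrist [0.185 0.551 0.373]
jig [(array([110., 470.]), 0.98, array([0.453, 0.099]))]
brush [(array([225., 414.]), 0.87, array([0.435, 0.295]))]
square [(array([111., 470.]), 0.48, array([0.453, 0.101]))]
{'clock': 1.65, 'joint_pos': array([ 0.973,  0.313,  0.046,  1.304, -0.   ,  1.431]), 'qvel': array([ 0.001,  0.   , -0.001,  0.001, -0.002, -0.   ]), 'tau': array([ -0.001, -48.046,  29.88 ,   0.001,  -0.   ,   0.   ]), 'tcp_pos': array([0.254, 0.516, 0.231]), 'orientation': array([0.   , 0.227, 0.974, 0.   ]), 'wrist_force': array([0.326, 0.334, 0.152]), 'ft_torque': array([-0.053,  0.007,  0.042]), 'finger_gap': 0.08543818852647175}
```

Run:
```python
import cv2
a=cv2.imread('pics/top0.png')[160:350,170:460];cv2.imwrite('pics/top0c.png',cv2.resize(a,None,fx=2.75,fy=2.75,interpolation=cv2.INTER_CUBIC))
a=cv2.imread('pics/side0.png')[120:390,170:460];cv2.imwrite('pics/side0c.png',cv2.resize(a,None,fx=2.2,fy=2.2,interpolation=cv2.INTER_CUBIC))
```

```text
(no output)
```

View pics/top0c.png

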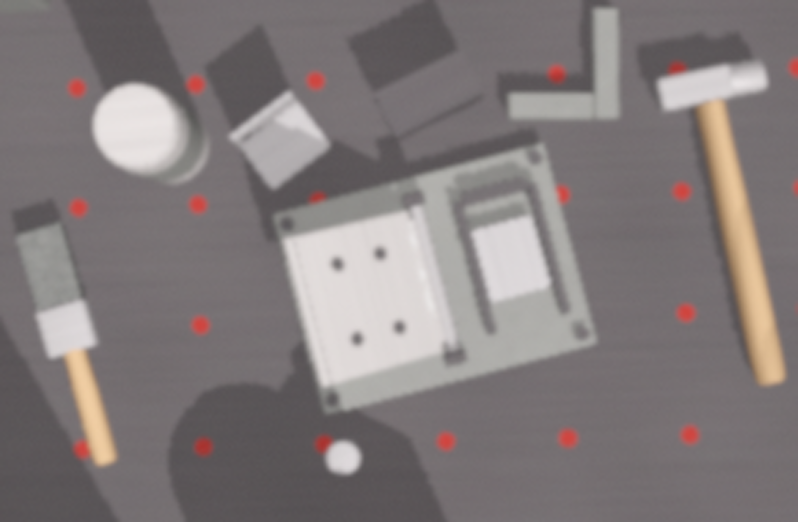

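View pics/side0c.png

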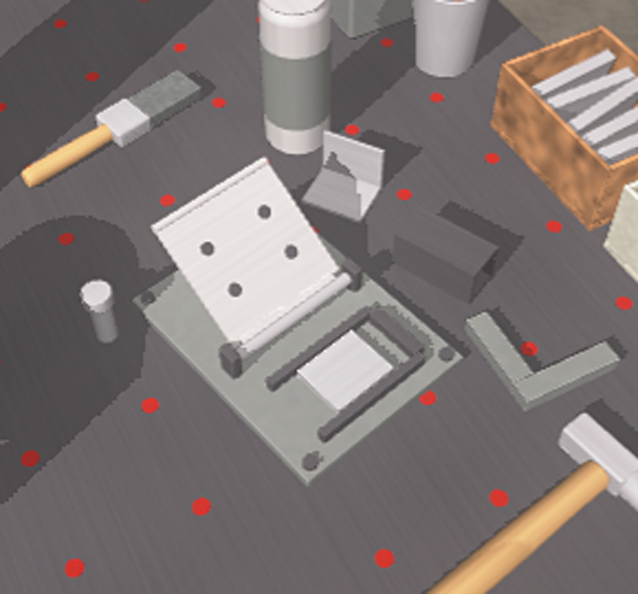

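```bash
cat >> h.py <<'E'
def top(p): return np.array(p)/2.75+[170,160]
def side(p): return np.array(p)/2.2+[170,120]
def Jig(q):
    c,s=np.cos(q[2]),np.sin(q[2]);return np.array([[c,-s,0],[s,c,0],[0,0,1]]),np.array([q[0],q[1],0])
E
python3 - <<'E'
from h import *
from scipy.optimize import least_squares
np.set_printoptions(precision=4,suppress=True)
T=env.read_camera('top');S=env.read_camera('side')
def leafp(x,r,a): return [x,r*np.cos(a),.027+r*np.sin(a)]
obs=[]
for p,j in[((274,215),(85,115)),((543,145),(85,-115)),((596,343),(-85,-115)),((327,412),(-85,115))]:
    obs.append((T,top(p),lambda q,j=j:[j[0]/1e3,j[1]/1e3,.012]))
for p,j in[((467,355),(85,-115)),((308,483),(-85,-115)),((135,298),(-85,115))]:
    obs.append((S,side(p),lambda q,j=j:[j[0]/1e3,j[1]/1e3,.012]))
for p,x in[((281,238),.058),((325,385),-.058)]: obs.append((T,top(p),lambda q,x=x:leafp(x,.125,q[3])))
for p,x in[((265,158),.058),((150,228),-.058)]: obs.append((S,side(p),lambda q,x=x:leafp(x,.125,q[3])))
for p,a,b in[((470,233),1,1),((530,216),1,-1),((550,287),-1,-1),((492,303),-1,1)]:
    obs.append((T,top(p),lambda q,a=a,b=b:[q[4]+.03*a,-.065+.025*b,.022]))
for p,a,b in[((297,373),-1,1),((350,330),1,1),((393,365),1,-1),((340,411),-1,-1)]:
    obs.append((S,side(p),lambda q,a=a,b=b:[q[4]+.03*a,-.065+.025*b,.022]))
def res(q):
    R,t=Jig(q);return np.concatenate([proj(c,R@np.array(f(q))+t)-p for c,p,f in obs])
s=least_squares(res,[.53,0,.25,.5,-.01],loss='soft_l1');q=s.x
print(q);print(res(q).reshape(-1,2).round(1).tolist())
R,t=Jig(q)
for n,P in dict(stop=[.05,-.065,.012],blank=[q[4],-.065,.017],edge=leafp(0,.125,q[3]),near=[q[4]-.03,-.065,.022]).items(): print(n,R@np.array(P)+t)
E
```

```text
[ 0.5337  0.0061  0.2358  0.5816 -0.0017]
[[-0.8, -1.1], [0.1, -2.1], [0.8, -0.9], [-0.7, 0.5], [-1.7, 0.2], [-0.1, -0.5], [-2.5, 0.7], [0.9, -0.1], [-1.0, -0.1], [-1.7, -0.5], [-0.1, -0.8], [1.2, -1.3], [1.0, -0.9], [0.8, -0.6], [0.2, -0.6], [-0.7, -0.6], [0.1, 0.2], [0.0, 1.6], [-1.0, 0.5]]
stop [ 0.5975 -0.0454  0.012 ]
blank [ 0.5472 -0.0575  0.017 ]
edge [0.5093 0.1077 0.0957]
near [ 0.518  -0.0645  0.022 ]
```

The top and side views agree. The jig sits near (0.534, 0.006) with a yaw of 0.236, the leaf is at about 0.58 rad, and the blank is about 22 mm short of home. I'll turn the tool to line up with the jig, shut the fingers, and travel to the near end of the channel.

```bash
python3 -m pendant '[[[0,0,0],-1,1],[[0,0,0],-1,1],[[0,0,0],-1,1],[[0,0,0],-1,1],[[0,0,0],-1,1],[[0,0,0],-1,1],[[0,0,0],-0.63,1],[[0,-1,0],0,1],[[0,-1,0],0,1],[[0,-1,0],0,1],[[0,-1,0],0,1],[[0,-1,0],0,1]]' 40
cat > st.py <<'E'
from h import *
np.set_printoptions(precision=4,suppress=True)
Q=[.5337,.0061,.2358]
s=env.get_state();R,t=Jig(Q);p=R.T@(s['tcp_pos']-t)
w,x,y,z=s['orientation'];ya=np.arctan2(2*(w*x*0+ (w*w-x*x+y*y-z*z)/2),2*(x*y-w*z))
print('t',s['clock'],'jig tcp mm',(p*1e3).round(1),'tool y-90-yaw deg',round(np.degrees(ya-np.pi/2-Q[2]),2),'F jig',(R.T@s['wrist_force']).round(2),'gap',round(s['finger_gap'],4))
E
python3 st.py
```

```text
clock: 3.25
tcp_pos: [0.2779, 0.4174, 0.2314]
orientation: [0.0, -0.118, 0.993, 0.0]
wrist_force: [-0.3, -0.0, 0.0]
finger_gap: 0.0001
t 3.25 jig tcp mm [-152.7  459.7  231.4] tool y-90-yaw deg 0.04 F jig [-0.27  0.06  0.04] gap 0.0001
```

```bash
python3 -m pendant '[[[0,-1,0],0,1],[[0,-1,0],0,1],[[0,-1,0],0,1],[[0,-1,0],0,1],[[0,-1,0],0,1],[[0,-1,0],0,1],[[0,-1,0],0,1],[[0,-1,0],0,1],[[0,-1,0],0,1],[[0,-1,0],0,1],[[0,-1,0],0,1],[[0,-1,0],0,1]]'
python3 -m pendant '[[[-0.3,-1,0],0,1],[[-0.3,-1,0],0,1],[[-0.3,-1,0],0,1],[[-0.3,-1,0],0,1],[[-0.3,-1,0],0,1],[[-0.3,-1,0],0,1],[[-0.3,-1,0],0,1],[[-0.3,-1,0],0,1],[[-0.3,-1,0],0,1],[[-0.3,-1,0],0,1],[[-0.3,-1,0],0,1],[[-0.3,-1,0],0,1]]'
python3 st.py
```

```text
clock: 4.75
tcp_pos: [0.3338, 0.1841, 0.2314]
orientation: [0.0, -0.118, 0.993, 0.0]
wrist_force: [0.1, 0.4, -0.3]
finger_gap: -0.0
clock: 6.25
tcp_pos: [0.4604, -0.0324, 0.2314]
orientation: [0.0, -0.118, 0.993, 0.0]
wrist_force: [-0.1, -0.1, -0.4]
finger_gap: 0.0001
t 6.25 jig tcp mm [-80.3 -20.3 231.4] tool y-90-yaw deg 0.03 F jig [-0.17 -0.1  -0.38] gap 0.0001
```

```bash
python3 -m pendant '[[[0,-1,0],0,1],[[0,-1,0],0,1],[[0,-0.25,1],0,1],[[0,0,1],0,1],[[0,0,1],0,1],[[0,0,1],0,1],[[0,0,1],0,1],[[0,0,1],0,1],[[0,0,1],0,1],[[0,0,1],0,1],[[0,0,0.5],0,1]]'
python3 st.py
python3 - <<'E'
from h import *
for n in['wrist','side']: shot(n,n+'1.png')
a=cv2.imread('pics/side1.png')[120:390,170:460];cv2.imwrite('pics/side1c.png',cv2.resize(a,None,fx=2.2,fy=2.2,interpolation=cv2.INTER_CUBIC))
E
```

```text
clock: 7.62
tcp_pos: [0.4701, -0.0752, 0.0603]
orientation: [-0.001, -0.118, 0.993, 0.0]
wrist_force: [-0.2, 0.5, 0.1]
finger_gap: 0.0002
t 7.625 jig tcp mm [-80.8 -64.2  60.3] tool y-90-yaw deg 0.03 F jig [-0.05  0.49  0.09] gap 0.0002
```

View pics/wrist1.png

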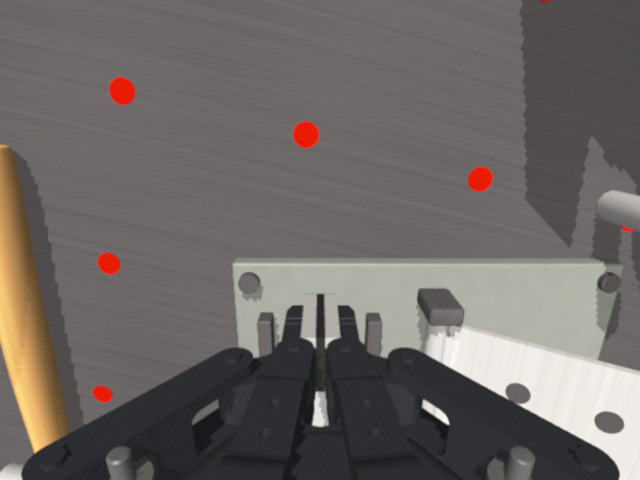

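View pics/side1c.png

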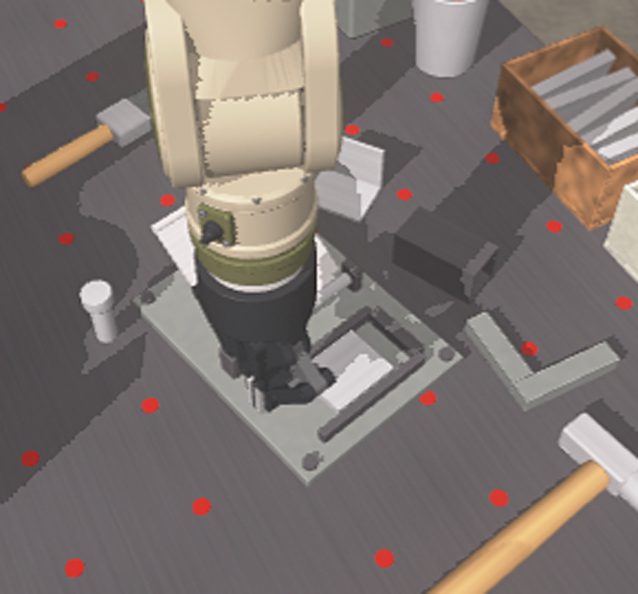

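Run:
```python
from h import *
np.set_printoptions(precision=4,suppress=True)
im=env.read_camera('wrist');R,t=Jig([.5337,.0061,.2358])
for n,p,z in[('corner R',(234,259),.012),('corner L',(622,259),.012),('rail out R',(258,314),.024),('rail in R',(273,314),.024),('rail in L',(366,314),.024),('rail out L',(382,314),.024)]:
    print(n,((R.T@(unproj(im,p,z)-t))*1e3).round(1))
```

```text
corner R [ -88.7 -110.6   12. ]
corner L [-88.4 112.3  12. ]
rail out R [-61.  -96.7  24. ]
rail in R [-61.1 -88.5  24. ]
rail in L [-61.1 -37.7  24. ]
rail out L [-61.  -28.9  24. ]
```

```bash
python3 -m pendant '[[[0,0,1],0,1],[[0,0,1],0,1],[[0,0,0.2],0,1],[[-0.7,0,0],0,1],[[-0.7,0,0],0,1]]'; python3 st.py;python3 -m pendant '[[[-0.4,0,0],0,1],[[-0.4,0,0],0,1],[[-0.4,0,0],0,1]]'; python3 st.py
```

```text
clock: 8.4
tcp_pos: [0.5001, -0.0685, 0.0185]
orientation: [0.001, -0.118, 0.993, -0.0]
wrist_force: [0.6, -0.1, 0.2]
finger_gap: 0.0001
t 8.4 jig tcp mm [-50.1 -64.7  18.5] tool y-90-yaw deg 0.04 F jig [ 0.57 -0.23  0.22] gap 0.0001
clock: 8.78
tcp_pos: [0.5212, -0.0625, 0.0172]
orientation: [-0.0, -0.118, 0.993, 0.0]
wrist_force: [-1.2, -0.9, 0.8]
finger_gap: -0.0001
t 8.775 jig tcp mm [-28.2 -63.8  17.2] tool y-90-yaw deg 0.04 F jig [-1.42 -0.59  0.78] gap -0.0001
```

```bash
python3 -m pendant '[[[-0.15,0,0],0,1],[[-0.1,0,0],0,1],[[0,0,0],0,1]]'; python3 st.py;python3 -m pendant '[[[-0.1,0,0],0,1],[[0,0,0],0,1]]'; python3 st.py
```

```text
clock: 9.15
tcp_pos: [0.5261, -0.0615, 0.0172]
orientation: [0.0, -0.118, 0.993, 0.0]
wrist_force: [-0.3, 0.1, -0.8]
finger_gap: 0.0003
t 9.15 jig tcp mm [-23.2 -63.9  17.2] tool y-90-yaw deg 0.04 F jig [-0.26  0.2  -0.79] gap 0.0003
clock: 9.4
tcp_pos: [0.5278, -0.061, 0.0172]
orientation: [-0.0, -0.118, 0.993, 0.0]
wrist_force: [-1.8, 0.6, -0.1]
finger_gap: 0.0003
t 9.4 jig tcp mm [-21.4 -63.9  17.2] tool y-90-yaw deg 0.04 F jig [-1.65  1.03 -0.06] gap 0.0003
```

```bash
python3 -m pendant '[[[-0.1,0,0],0,1],[[0,0,0],0,1]]'; python3 st.py
```

```text
clock: 9.65
tcp_pos: [0.528, -0.0608, 0.0171]
orientation: [-0.002, -0.118, 0.993, -0.0]
wrist_force: [-6.6, -1.4, 3.8]
finger_gap: -0.0
t 9.65 jig tcp mm [-21.2 -63.7  17.1] tool y-90-yaw deg 0.01 F jig [-6.77  0.19  3.78] gap -0.0
```

```bash
python3 -m pendant '[[[-0.15,0,0],0,1],[[0,0,0],0,1],[[0,0,0],0,1]]'; python3 st.py
python3 - <<'E'
from h import *
for n in['wrist','side']: shot(n,n+'2.png')
a=cv2.imread('pics/side2.png')[230:350,250:390];cv2.imwrite('pics/side2c.png',cv2.resize(a,None,fx=5,fy=5,interpolation=cv2.INTER_CUBIC))
E
```

```text
clock: 10.02
tcp_pos: [0.5281, -0.0606, 0.0168]
orientation: [-0.004, -0.117, 0.993, -0.001]
wrist_force: [-12.1, -4.1, 8.7]
finger_gap: -0.0001
t 10.025 jig tcp mm [-21.  -63.6  16.8] tool y-90-yaw deg -0.03 F jig [-12.74  -1.16   8.7 ] gap -0.0001
```

View pics/side2c.png

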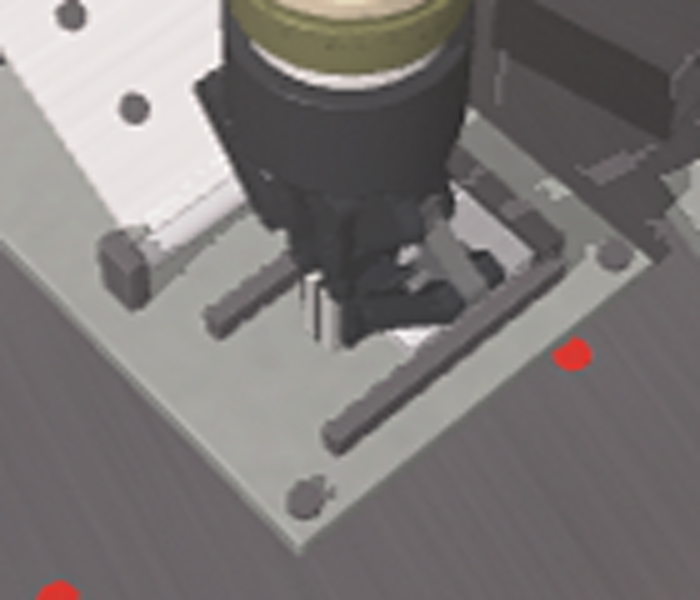

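Blank is home: the push stalled at TCP jig x = -21, as predicted, with 12 N on it, and the picture shows the blank's far edge on the stop. Next I'll retreat and go round to the left of the leaf.

```bash
python3 -m pendant '[[[0.4,0,0],0,1],[[0.8,0,0],0,1],[[0.8,0,0],0,1],[[0,0,-1],0,1],[[0,0,-1],0,1],[[0,0,-1],0,1],[[0,0,-1],0,1],[[0,0,-1],0,1],[[0,0,-1],0,1],[[0,0,-1],0,1],[[0,0,-1],0,1]]'
python3 st.py
python3 - <<'E'
from h import *
shot('side','side3.png')
a=cv2.imread('pics/side3.png')[200:350,230:430];cv2.imwrite('pics/side3c.png',cv2.resize(a,None,fx=4,fy=4,interpolation=cv2.INTER_CUBIC))
E
```

```text
clock: 11.5
tcp_pos: [0.4939, -0.0694, 0.1781]
orientation: [0.001, -0.118, 0.993, -0.0]
wrist_force: [0.3, -0.4, 0.4]
finger_gap: -0.0002
t 11.5 jig tcp mm [-56.4 -64.1 178.1] tool y-90-yaw deg 0.04 F jig [ 0.16 -0.5   0.36] gap -0.0002
```

View pics/side3c.png

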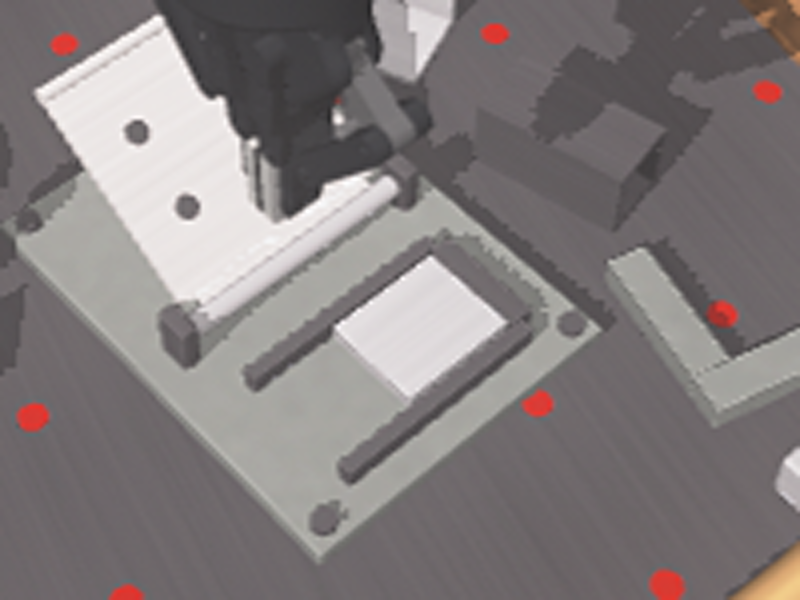

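The picture shows the blank flat and flush with the stop (far edge from (430,255) to (510,320) in the crop). I'll cross above the leaf to its left side.

```bash
python3 -m pendant '[[[-0.25,1,0],0,1],[[-0.25,1,0],0,1],[[-0.25,1,0],0,1],[[-0.25,1,0],0,1],[[-0.25,1,0],0,1],[[-0.25,1,0],0,1],[[-0.25,1,0],0,1],[[-0.25,1,0],0,1],[[-0.25,1,0],0,1],[[-0.25,1,0],0,1],[[-0.25,1,0],0,1],[[0,0,0],0,1]]'
python3 st.py
python3 -m pendant '[[[0,0,1],0,1],[[0,0,1],0,1],[[0,0,1],0,1],[[0,0,1],0,1],[[0,0,1],0,1],[[0,0,0],0,1]]'
python3 st.py
python3 - <<'E'
from h import *
shot('side','side4.png')
a=cv2.imread('pics/side4.png')[150:300,190:390];cv2.imwrite('pics/side4c.png',cv2.resize(a,None,fx=4,fy=4,interpolation=cv2.INTER_CUBIC))
E
```

```text
clock: 13.05
tcp_pos: [0.4956, 0.1584, 0.1769]
orientation: [0.0, -0.119, 0.993, 0.0]
wrist_force: [0.6, -0.3, 0.2]
finger_gap: 0.0002
t 13.05 jig tcp mm [ -1.4 156.9 176.9] tool y-90-yaw deg 0.16 F jig [ 0.53 -0.4   0.21] gap 0.0002
clock: 13.8
tcp_pos: [0.4943, 0.1565, 0.0758]
orientation: [-0.002, -0.118, 0.993, -0.0]
wrist_force: [-0.3, -0.1, 0.4]
finger_gap: 0.0003
t 13.8 jig tcp mm [ -3.2 155.4  75.8] tool y-90-yaw deg -0.01 F jig [-0.34 -0.04  0.4 ] gap 0.0003
```

View pics/side4c.png

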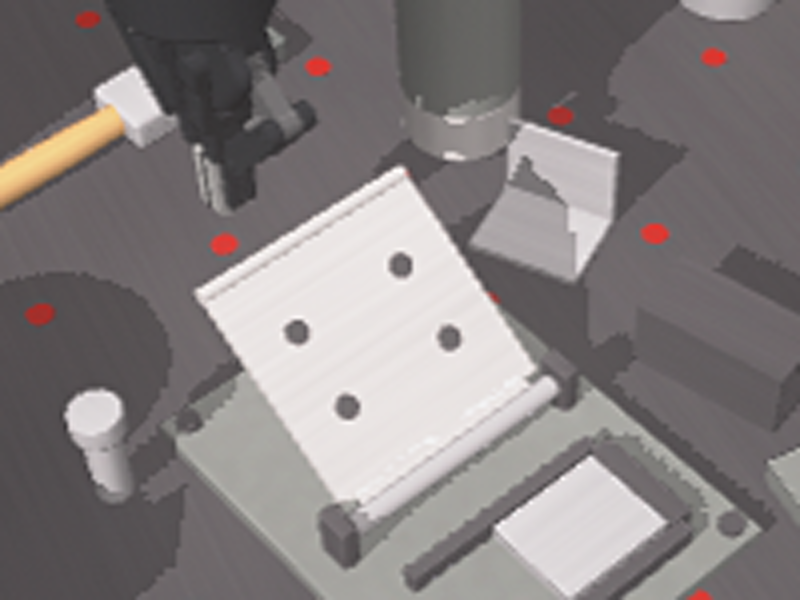

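```bash
python3 -m pendant '[[[0,-0.75,0],0,1],[[0,-0.75,0],0,1],[[0,-0.5,-0.55],0,1],[[0,-0.5,-0.55],0,1]]'
python3 st.py
python3 -m pendant '[[[0,-0.5,-0.38],0,1],[[0,-0.5,-0.38],0,1],[[0,0,0],0,1]]'
python3 st.py
python3 - <<'E'
from h import *
shot('side','side5.png')
a=cv2.imread('pics/side5.png')[150:300,190:390];cv2.imwrite('pics/side5c.png',cv2.resize(a,None,fx=4,fy=4,interpolation=cv2.INTER_CUBIC))
E
```

```text
clock: 14.35
tcp_pos: [0.5073, 0.1085, 0.1002]
orientation: [-0.0, -0.118, 0.993, 0.001]
wrist_force: [-1.4, 1.8, 0.5]
finger_gap: 0.0001
t 14.35 jig tcp mm [ -1.8 105.7 100.2] tool y-90-yaw deg 0.02 F jig [-0.95  2.09  0.51] gap 0.0001
clock: 14.72
tcp_pos: [0.5128, 0.0898, 0.117]
orientation: [0.001, -0.118, 0.993, 0.001]
wrist_force: [-3.8, 5.3, 7.4]
finger_gap: -0.0003
t 14.725 jig tcp mm [ -0.8  86.2 117. ] tool y-90-yaw deg 0.05 F jig [-2.41  6.05  7.42] gap -0.0003
```

View pics/side5c.png

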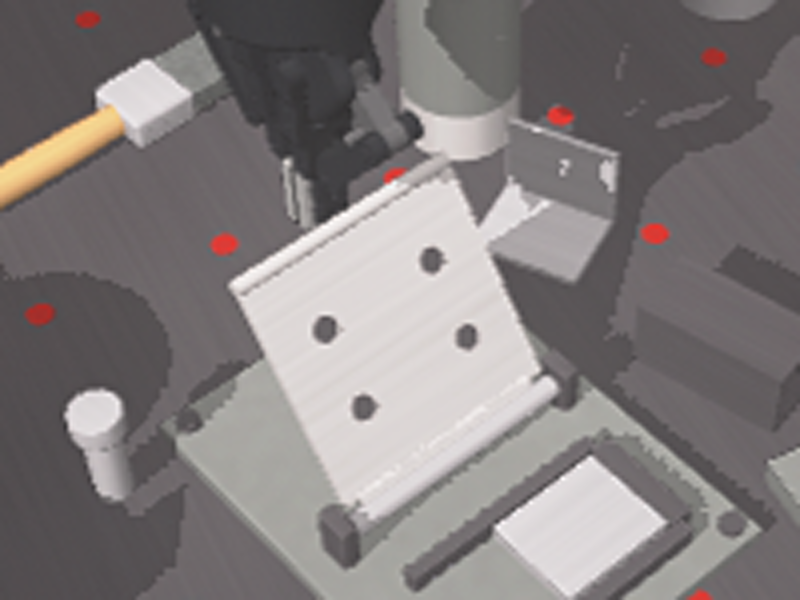

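```bash
cat > ang.py <<'E'
from h import *
from scipy.optimize import least_squares
import sys,json
im=env.read_camera('side');R,t=Jig([.5337,.0061,.2358])
pts=json.loads(sys.argv[1])  # full side px for x=-.058 then +.058
def res(a):
    return np.concatenate([proj(im,R@np.array([x,.125*np.cos(a[0]),.027+.125*np.sin(a[0])])+t)-np.array(p) for x,p in zip((-.058,.058),pts)])
for g in(.6,1.2,2,2.7):
    s=least_squares(res,[g]);print(s.x,s.cost.round(1),(125*np.cos(s.x)).round(1),(27+125*np.sin(s.x)).round(1))
E
python3 ang.py '[[248.7,221.2],[301.5,190]]'
```

```text
[1.01067999] 2.7 [66.4] [132.9]
[1.01068002] 2.7 [66.4] [132.9]
[1.01068004] 2.7 [66.4] [132.9]
[1.0106801] 2.7 [66.4] [132.9]
```

```bash
python3 -m pendant '[[[0,-0.55,-0.29],0,1],[[0,-0.55,-0.29],0,1],[[0,-0.6,-0.16],0,1],[[0,-0.6,-0.16],0,1]]'
python3 st.py
python3 -m pendant '[[[0,-0.54,-0.05],0,1],[[0,-0.54,-0.05],0,1],[[0,0,0],0,1]]'
python3 st.py
python3 - <<'E'
from h import *
shot('side','side6.png')
a=cv2.imread('pics/side6.png')[150:300,190:390];cv2.imwrite('pics/side6c.png',cv2.resize(a,None,fx=4,fy=4,interpolation=cv2.INTER_CUBIC))
E
```

```text
clock: 15.32
tcp_pos: [0.5239, 0.044, 0.1338]
orientation: [0.001, -0.118, 0.993, -0.0]
wrist_force: [1.0, 1.0, 2.0]
finger_gap: 0.0002
t 15.325 jig tcp mm [ -0.6  39.1 133.8] tool y-90-yaw deg 0.06 F jig [1.18 0.75 1.99] gap 0.0002
clock: 15.7
tcp_pos: [0.5281, 0.0225, 0.1341]
orientation: [-0.0, -0.117, 0.993, -0.0]
wrist_force: [-0.5, 0.0, -1.0]
finger_gap: -0.0002
t 15.7 jig tcp mm [ -1.6  17.2 134.1] tool y-90-yaw deg -0.05 F jig [-0.46  0.15 -1.01] gap -0.0002
```

View pics/side6c.png

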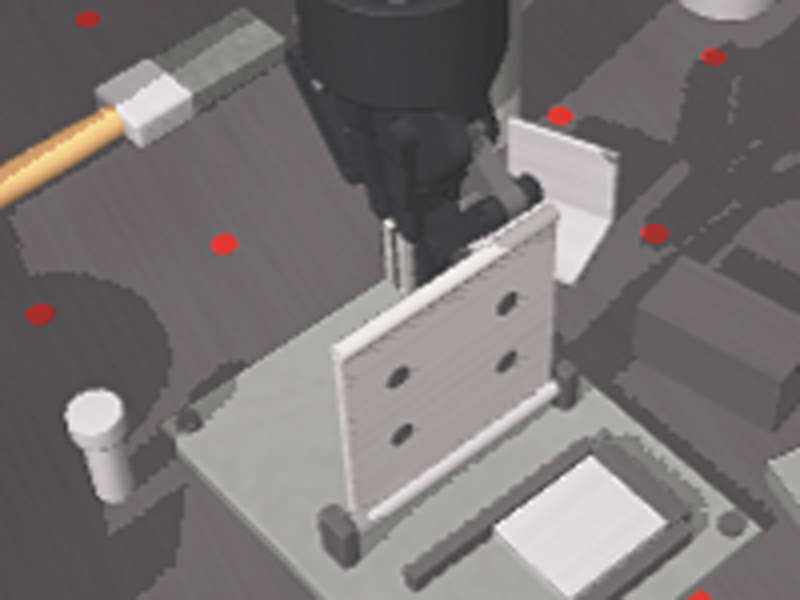

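```bash
python3 ang.py '[[274.7,237.5],[328.5,202]]'
python3 - <<'E'
from h import *
shot('wrist','wrist6.png')
E
```

```text
[1.595739] 0.3 [-3.1] [152.]
[1.595739] 0.3 [-3.1] [152.]
[1.595739] 0.3 [-3.1] [152.]
[1.595739] 0.3 [-3.1] [152.]
```

View pics/wrist6.png

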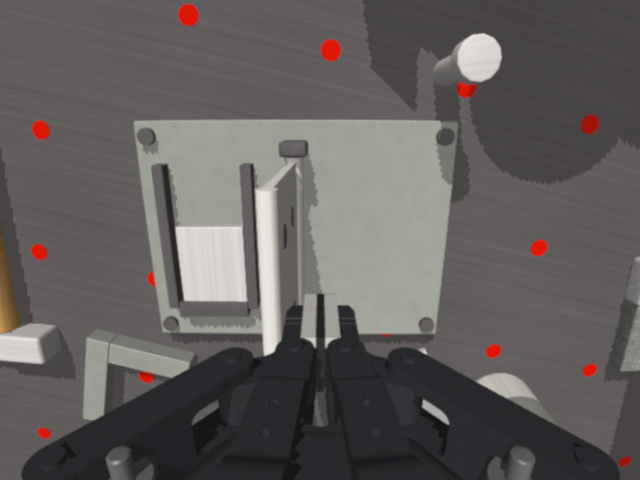

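```bash
python3 -m pendant '[[[0,-0.62,0.1],0,1],[[0,-0.62,0.1],0,1],[[0,-0.74,0.28],0,1],[[0,-0.74,0.28],0,1],[[0,0,0],0,1]]'
python3 st.py
python3 - <<'E'
from h import *
shot('side','side7.png')
a=cv2.imread('pics/side7.png')[150:300,190:390];cv2.imwrite('pics/side7c.png',cv2.resize(a,None,fx=4,fy=4,interpolation=cv2.INTER_CUBIC))
E
```

```text
clock: 16.48
tcp_pos: [0.5408, -0.0307, 0.1185]
orientation: [-0.001, -0.117, 0.993, -0.0]
wrist_force: [1.0, 0.3, -0.4]
finger_gap: 0.0004
t 16.475 jig tcp mm [ -1.7 -37.4 118.5] tool y-90-yaw deg -0.09 F jig [ 1.03  0.09 -0.45] gap 0.0004
```

View pics/side7c.png

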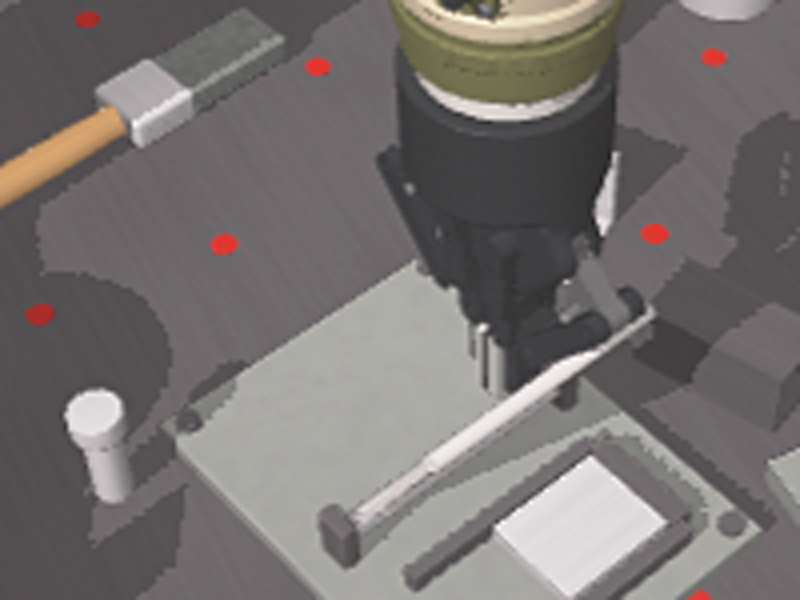

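```bash
python3 -m pendant '[[[0,-0.6,0.48],0,1],[[0,-0.6,0.48],0,1],[[0,-0.45,0.65],0,1],[[0,-0.45,0.65],0,1],[[0,0,0],0,1]]'
python3 st.py
python3 - <<'E'
from h import *
shot('side','side8.png')
a=cv2.imread('pics/side8.png')[150:330,190:430];cv2.imwrite('pics/side8c.png',cv2.resize(a,None,fx=3.3,fy=3.3,interpolation=cv2.INTER_CUBIC))
E
```

```text
clock: 17.15
tcp_pos: [0.5495, -0.0704, 0.0723]
orientation: [-0.001, -0.117, 0.993, 0.001]
wrist_force: [0.1, 0.4, 0.4]
finger_gap: 0.0
t 17.15 jig tcp mm [ -2.5 -78.1  72.3] tool y-90-yaw deg -0.02 F jig [0.16 0.36 0.44] gap 0.0
```

View pics/side8c.png

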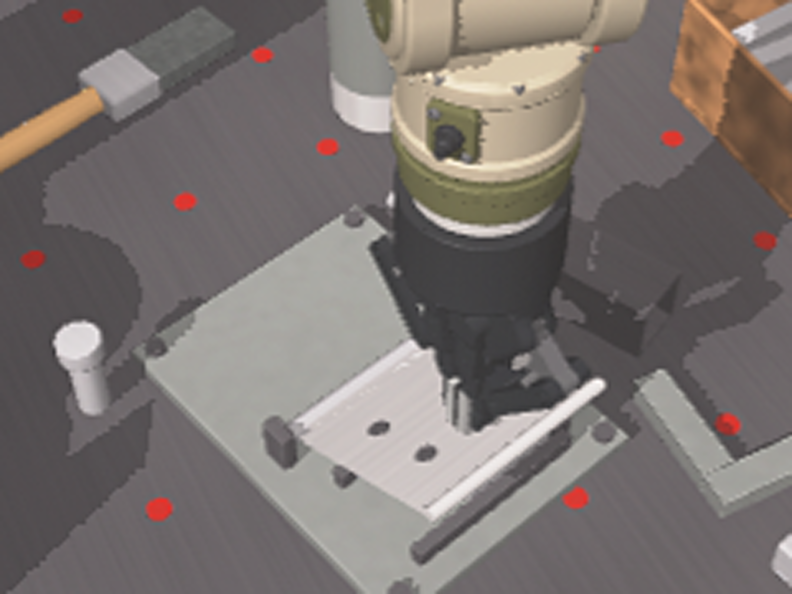

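```bash
python3 -m pendant '[[[0,-0.3,0.7],0,1],[[0,-0.2,0.7],0,1],[[0,-0.05,0.4],0,1],[[0,0,0],0,1]]'
python3 st.py
python3 -m pendant '[[[0,0,0.3],0,1],[[0,0,0],0,1]]'
python3 st.py
```

```text
clock: 17.7
tcp_pos: [0.5524, -0.0805, 0.037]
orientation: [-0.001, -0.118, 0.993, 0.0]
wrist_force: [0.4, 0.1, 0.4]
finger_gap: -0.0
t 17.7 jig tcp mm [ -2.1 -88.5  37. ] tool y-90-yaw deg 0.03 F jig [ 0.39 -0.03  0.4 ] gap -0.0
clock: 17.95
tcp_pos: [0.5531, -0.0805, 0.0318]
orientation: [-0.0, -0.118, 0.993, 0.0]
wrist_force: [-0.6, 0.7, -0.3]
finger_gap: -0.0
t 17.95 jig tcp mm [ -1.4 -88.8  31.8] tool y-90-yaw deg 0.05 F jig [-0.38  0.82 -0.27] gap -0.0
```

```bash
python3 -m pendant '[[[0,0,0.12],0,1],[[0,0,0],0,1]]'
python3 st.py
python3 -m pendant '[[[0,0,0.1],0,1],[[0,0,0],0,1]]'
python3 st.py
```

```text
clock: 18.2
tcp_pos: [0.5533, -0.0807, 0.0297]
orientation: [0.0, -0.118, 0.993, 0.0]
wrist_force: [-0.2, -0.2, 0.0]
finger_gap: 0.0
t 18.2 jig tcp mm [ -1.2 -88.9  29.7] tool y-90-yaw deg 0.04 F jig [-0.27 -0.15  0.05] gap 0.0
clock: 18.45
tcp_pos: [0.5535, -0.0807, 0.0289]
orientation: [0.0, -0.118, 0.993, -0.0]
wrist_force: [-3.7, 0.9, 7.4]
finger_gap: -0.0003
t 18.45 jig tcp mm [ -1.  -89.   28.9] tool y-90-yaw deg 0.05 F jig [-3.35  1.73  7.44] gap -0.0003
```

Contact came at z = 28.9 mm, against an expected leaf top of 29 mm. I'll press a little more, then lift off.

```bash
python3 -m pendant '[[[0,0,0.1],0,1],[[0,0,0.05],0,1],[[0,0,0],0,1],[[0,0,0],0,1]]'
python3 st.py
python3 -m pendant '[[[0,0,-0.3],0,1],[[0,0,-0.5],0,1],[[0,0,-1],0,1],[[0,0,-1],0,1],[[0,0,-1],0,1],[[0,0,-1],0,1],[[0,0,-1],0,1],[[1,0,-1],0,1],[[1,0,-1],0,1],[[1,0,-1],0,1],[[1,0,-1],0,1],[[0,0,0],0,1]]'
python3 st.py
python3 - <<'E'
from h import *
shot('side','side9.png');shot('top','top9.png')
a=cv2.imread('pics/side9.png')[150:330,190:430];cv2.imwrite('pics/side9c.png',cv2.resize(a,None,fx=3.3,fy=3.3,interpolation=cv2.INTER_CUBIC))
E
```

```text
clock: 18.95
tcp_pos: [0.5536, -0.0808, 0.0287]
orientation: [0.001, -0.118, 0.993, -0.001]
wrist_force: [-9.9, 2.5, 29.4]
finger_gap: -0.0
t 18.95 jig tcp mm [ -0.9 -89.1  28.7] tool y-90-yaw deg 0.05 F jig [-9.03  4.71 29.44] gap -0.0
clock: 20.45
tcp_pos: [0.4756, -0.0999, 0.2224]
orientation: [0.001, -0.117, 0.993, -0.001]
wrist_force: [0.0, 0.2, 0.2]
finger_gap: 0.0002
t 20.45 jig tcp mm [-81.3 -89.5 222.4] tool y-90-yaw deg -0.02 F jig [0.05 0.19 0.19] gap 0.0002
```

View pics/side9c.png

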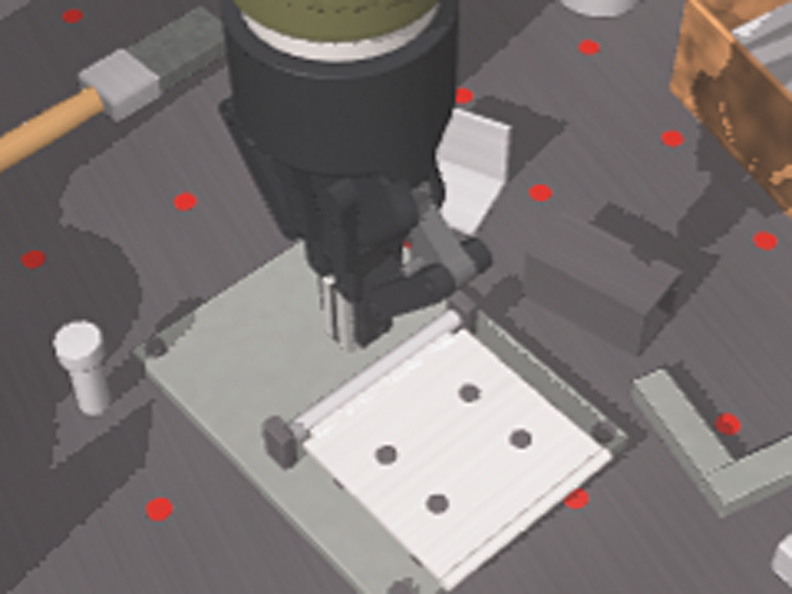

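```bash
python3 ang.py '[[325.2,328],[375,288.2]]'|tail -1
python3 - <<'E'
from h import *
im=env.read_camera('side');R,t=Jig([.5337,.0061,.2358])
for a in(2.98,3.06,3.14):
  print(a,[proj(im,R@np.array([x,.125*np.cos(a),.027+.125*np.sin(a)])+t).round(1) for x in(-.058,.058)])
for n,d in(('brush',(227,174)),('bracket',(325,198)),('tube',(370,235)),('square',(409,288)),('hammer',(408,363)),('pin',(214,260)),('spray',(305,144))):
  b=env.boxes_of('side',n); print(n,d,b[0]['location'] if b else None)
E
```

```text
[3.12090461] 0.7 [-125.] [29.6]
2.98 [array([325.8, 322.2]), array([375.6, 281.9])]
3.06 [array([326.2, 325.7]), array([375.6, 285.6])]
3.14 [array([326.3, 328.8]), array([375.2, 288.9])]
brush (227, 174) [224.8, 175.1]
bracket (325, 198) [329.8, 197.5]
tube (370, 235) [372.5, 236.4]
square (409, 288) [410.8, 285.0]
hammer (408, 363) [406.5, 362.4]
pin (214, 260) [215.8, 255.1]
spray (305, 144) None
```

```bash
python3 -c "
from workcell import env
print(env.hand_in())"; python3 st.py
```

```text
the job is handed in; nothing more can be done
None
the job is handed in; nothing more can be done
```

The blank is home against the stop and the leaf lies flat on the rails over it. I handed the job in at about 21 s of the 54 s allowed.

- **Blank:** I pushed it along the channel with shut fingers until it stalled. The fingers stopped within about 1 mm of the predicted spot, with about 12 N on them. The picture taken before folding showed it flat and flush with the stop. The leaf covers it now, so I did not see it again afterwards.
- **Leaf:** I pushed it from outside its free edge up past upright, then pressed it down with about 29 N. The fingertips stopped at a height of 28.7 mm, against 29 mm expected for a flat leaf. The camera fit gave 3.12 rad; the limit is 3.06.
- **Robot:** It finished with the fingers shut and the tip at about 0.22 m, clear of everything, with the wrist force at noise level.
- **Other things:** The brush, bracket, tube, square, hammer and pin were found within about 5 pixels of their starting places, with no visible movement. The network did not find the spray can in the last side picture, probably because the arm hid it. The arm's path stayed clear of where it stood.

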